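# Wedge the draught shield back

## Robot

A 6-joint arm with a two-finger parallel gripper is mounted at the origin on the work surface. World frame = base frame: x ahead of the robot, y to its left, z up, the work surface at z = 0. Lengths are in m, angles in rad, forces in N, time in s.
With the tool pointing down it reaches from about 0.35 to 0.85 m from the base axis. Payload 8.1 kg.
Tool frame: the origin (TCP) lies at the very end of the fingers, on their centre line; the grasp point (between the pads) lies 19 mm behind it; z points along the fingers, y is the line along which they close (so a half turn about z gives the same grasp; the last joint's range is limited). The gripper opens to 93 mm and grips with 3 to 60 N. Pads are 15 mm wide; open, the fingers measure 128 mm over their backs; the gripper's body (75 mm by 188 mm) begins 65 mm behind the grasp point.
Start: joints at [1.225, 0.13, 1.488, -0, 1.523, -0.085], TCP at [0.155, 0.58, 0.219] pointing down, gripper open.
Joint ranges: [-2.96, 2.96], [-0.89, 2.26], [0.02, 2.5], [-1.34, 4.48], [0, 2.73], [-2.66, 2.66]. Speed limits (rad/s): [2.39, 2.39, 2.79, 3.14, 3.14, 3.14].

## Interface

Orientations are given as a rotation vector (axis times angle).
In Python, from rig import arm gives the robot as it stands.
- The arm moves only by the tool jog_arm, never from a script. Its argument "motion" is a list of rows, each an object with "slide": the shift along the tool's x, y, z scaled (see below), a list of three; "roll": the turn about the tool's z scaled (see below). In form: [{"slide": [dx, dy, dz], "roll": roll}, ...]. A call has exactly 10 rows; each row is the pose to reach, as a shift and turn from the pose commanded when the call began, along the tool's axes at that moment; what a row does not reach only later rows make up. The controller multiplies each number of a shift by 0.3 m and each number of a turn by 120 degrees. A row lasts 1/10 s, in which the tool goes at most 50 mm and 8.59 degrees, less where a joint would pass 70% of its speed; a pose out of reach is approached as far as the arm can. A call with a number of a shift or a turn outside -1 to 1 is refused whole. A call with a gripper value outside its range is refused whole. "fingers" is the opening, from 0 (shut) to 1 (fully open), set as the call begins (left out, the last holds). The fingers move at their own pace and stop on an object; "squeeze" is the grip in N (left out, the last holds). Time passes only in rows, so rows that repeat a pose let the fingers close, or fill a call up. It gives the time, the measured TCP pose, the force, the opening and the grip force at its end, in the units of the state.
- arm.state(): the state, without advancing time (a new reading comes with each control period).
- arm.get_image(name): name is "side" or "top" or "wrist"; returns the picture (400x640x3 uint8, red, green, blue); there is no depth.
- arm.calibration(name): a dict with "fx", "fy", "cx", "cy" (pixels), "extrinsics" (4x4, takes a point from world to camera coordinates); the wrist camera has in their place "T_tool_cam" (4x4, takes a point from camera to tool coordinates, whose origin is the TCP and whose axes are the flange's). Camera axes: x right, y down, z forward; pixel columns grow to the right and rows downward; lengths in m; the calibration is good to about 2 mm. A picture is of the moment at which its call begins: read the wrist's pose just before it. calibration takes no time and is no camera call.
- arm.finish_job(): hands the job in; it is judged then, once.
The state is a dict: "t": time; "joints": joint angles; "joint_velocities": joint speeds; "joint_torque": joint torques, N m; "tool_pos": TCP position; "orientation": TCP orientation; "force": force on the tool from outside, world axes, zero at the start; "moment": the same for the moment, N m; "gripper_width": finger opening in m; "finger_force": force on a finger pad.
Only numpy, scipy, OpenCV 4.12 (cv2) and the standard library are available. Lean on these libraries where they do the work, as an engineer would, in place of code of your own. Each camera call takes 0.05 s, during which the arm holds its last target. There are 200 camera calls.

## Task

The clear draught shield keeps swinging forward from its stop. Take the steep wooden wedge by its grip block (not the nearly flat shim with the same kind of block), lay it flat on the bench in front of the shield with its thin end towards it, and tap it under the lower edge until the shield is back against its stop and jammed there, lifted slightly on the wedge. Let go and leave it jammed.

Things in the scene. Friction and masses are not known exactly. Their poses are not given: they have to be found in the camera images.
- wedge: Steep wooden wedge, 140 mm long, 36 mm wide, 90 g or so. At its rear an upright grip block 30 mm long (x), 36 mm wide (y), 45 mm tall; in front of it (+x) a ramp 110 mm long falling evenly from 30 mm high at the block to 3 mm at the thin end. Origin: underside, below the middle of the grip block, so the thin end lies at x = +125 mm and the ramp's height there is 3 mm + 0.245 mm per mm back from the thin end. z up; lies flat at the start.
- shim: Bystander of the same wood, plan and grip block, but its ramp is almost flat (8 mm falling to 3 mm): too low to touch the shield. Origin and axes as for the wedge.
- stand: Fixed stand of the shield: a steel post 200 mm tall on a round foot of 64 mm diameter. Origin: on the bench at the post's axis, which is the hinge. x points through the shield, away from the robot's side; the closed-back shield stretches along -y. Behind it, at x = 30, y = -225 mm, a second post with a foot of 44 mm diameter carries the rubber stop. The best place for the wedge is about y = -125 mm, pushed along +x.
- shield_swing (a joint): Swing of the shield about the post, rad: 0 against the stop (in the stand's yz plane), positive when its free end has swung forward to the stand's -x side. Clear panel in an aluminium frame from y = -10 to -240 mm, top at 158 mm; the 10 mm thick lower rail (x = -5 to +5 mm) has its underside 12 mm above the bench. Swings freely with slight friction, so the wedge carries it back to the stop as it is pushed.
- shield_lift (a joint): Lift of the whole shield on its post, m: 0 at rest, at most 0.006 (hard stop). It weighs 2 N and a spring adds 1 N per mm. The wedge begins to lift it when its thin end is about 37 mm past the rail's front face, then 1 mm for each 4 mm of push; the push takes 5 to 15 N. Well jammed is 2 to 4 mm.
Mind the look-alikes: they are no part of the job. What is shaped like the wedge but blue is not meant.

How it is judged:
By the outcome, as a careful person would: the job done as asked, in the order asked, and still so for the second after the job is handed in, with the robot touching nothing.
It also fails if it takes over 51 s, if anything falls off the work surface, if the arm or the gripper's body presses on something with over 40 N, if the wrist force passes 120 N, or if a joint passes its speed limit or range.

## Working session

There is one attempt and no reset: what is moved stays moved. The work goes in short steps, Python scripts to look and compute and a tool call to move; the robot and the scene stay as the last step left them, time stands still between calls to the robot, and variables do not carry over. Pictures are saved under pics/ and viewed, at most 10 in all, crops included, and the job is handed in when it is done.

Besides the shell and the picture viewer there is one more tool, called after ">>>" as name(argument=value, ...) on one line, values as JSON. jog_arm: Moves the arm, as the interface text tells. Shifts and turns lie within -1 to 1; 1 stands for 0.3 m of shift or 120 degrees of turn. Its arguments: {"type":"object","properties":{"motion":{"type":"array"},"fingers":{"type":"number"},"squeeze":{"type":"number"}},"required":["motion"]}

```bash
mkdir -p pics
python3 - <<'E'
from rig import arm
import cv2,numpy as np
s=arm.state();print(s)
for n in("side","top"):
    cv2.imwrite(f"pics/{n}0.png",arm.get_image(n)[:,:,::-1]);c=arm.calibration(n);print(n,c)
print(arm.calibration("wrist"))
E
```

```text
{'t': 0.0, 'joints': array([ 1.22461144e+00,  1.31142474e-01,  1.48924841e+00, -3.79446593e-06,
        1.52297049e+00, -8.54258420e-02]), 'joint_velocities': array([-4.86737586e-04,  1.13014152e-03,  6.96531173e-04, -9.09425569e-04,
        9.67479354e-05, -9.72868977e-04]), 'joint_torque': array([-1.16245898e-03, -5.59836924e+01, -4.91764820e+01,  7.66250677e-02,
        3.49931500e-02, -2.02361502e-04]), 'tool_pos': array([0.15449746, 0.57920324, 0.21761554]), 'orientation': array([-4.08390690e-01, -3.11455579e+00,  2.71480688e-03]), 'force': array([-0.11678818, -0.46362106,  0.04767209]), 'moment': array([-0.02695512, -0.03277128,  0.0728475 ]), 'finger_force': 0.0, 'gripper_width': 0.0926652647318037}
side {'fx': 395.6164179714566, 'fy': 395.6164179714566, 'cx': 321.12271981868105, 'cy': 192.35320788749755, 'extrinsics': array([[-9.89640157e-01, -1.43570012e-01, -1.04061602e-04,
         4.77367421e-01],
       [-9.94599045e-02,  6.86107832e-01, -7.20668974e-01,
         3.38414070e-02],
       [ 1.03537850e-01, -7.13192607e-01, -6.93279323e-01,
         9.11395529e-01],
       
[... 298 characters left out ...]
40435e-01,  1.44432745e-02, -1.47608292e-01,
         4.71082851e-01],
       [ 1.47604313e-01, -1.34697138e-03, -9.89045577e-01,
         1.02482087e+00],
       [ 0.00000000e+00,  0.00000000e+00,  0.00000000e+00,
         1.00000000e+00]])}
{'fx': 319.1019904424248, 'fy': 319.1019904424248, 'cx': 319.4965507220018, 'cy': 202.91200403167156, 'T_tool_cam': array([[-7.92348244e-04, -9.68333386e-01, -2.49659418e-01,
         6.96215837e-02],
       [ 9.99999537e-01, -9.03768905e-04,  3.31658736e-04,
        -2.43664119e-04],
       [-5.46790646e-04, -2.49659040e-01,  9.68333654e-01,
        -1.65494363e-01],
       [ 0.00000000e+00,  0.00000000e+00,  0.00000000e+00,
         1.00000000e+00]])}
```

View pics/top0.png

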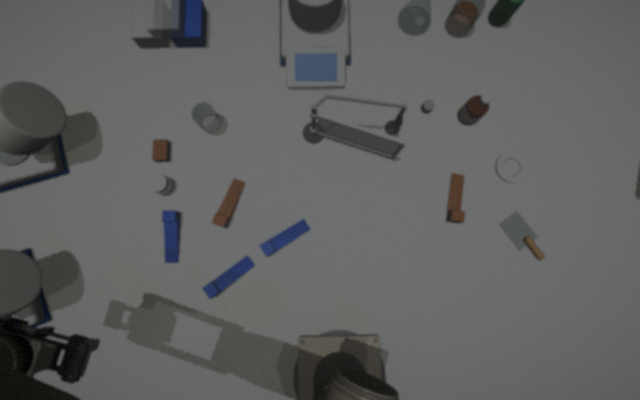

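View pics/side0.png

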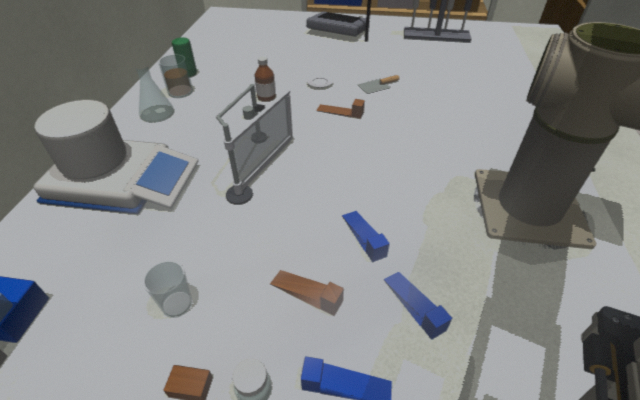

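Candidates for the wedge, in the side view: brown at (307,290) [top (229,203)], brown at (342,108) [top (456,198)], and three blue ones at (365,235), (418,303) and (345,380), which are excluded. The brown one at (307,290) looks steep, so I'll check both browns in one close crop.

Run:
```python
import cv2,numpy as np
s=cv2.imread("pics/side0.png");t=cv2.imread("pics/top0.png")
f=lambda im,x,y,w=100,h=75:cv2.resize(im[y:y+h,x:x+w],(400,300),interpolation=cv2.INTER_CUBIC)
a=np.hstack([f(s,260,250),f(s,295,75)]);b=np.hstack([f(t,190,160),f(t,300,85,120,90)])
cv2.imwrite("pics/crop.png",np.clip(np.vstack([a,b])*1.4,0,255).astype(np.uint8))
```

```text
(no output)
```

View pics/crop.png

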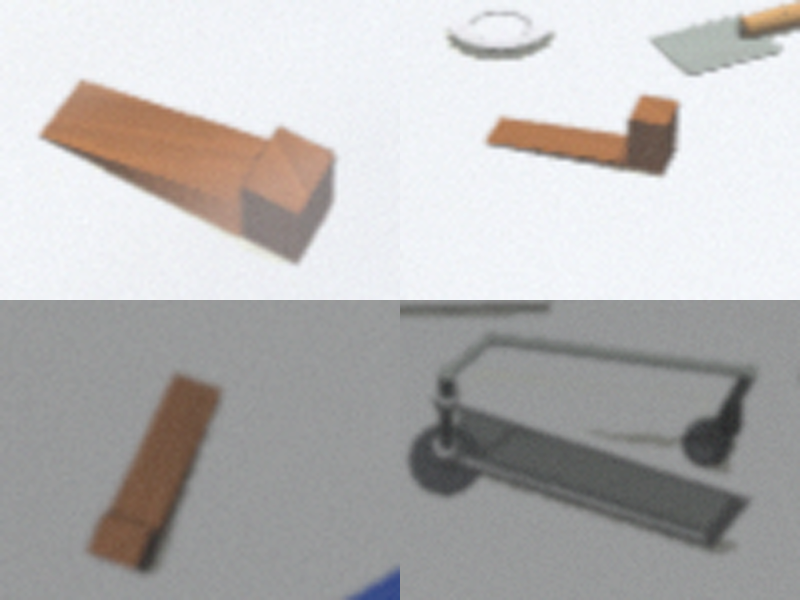

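The steep one is the side (307,290) / top (229,203) piece: its ramp rises nearly to the block's height. The other is flat, so it's the shim. The shield's foot is at top (313,133), the stop foot at (392,127), and the shield has swung forward. Fitting the poses now.

```bash
cat > h.py <<'E'
from rig import arm
import numpy as np
from scipy.optimize import least_squares
from scipy.spatial.transform import Rotation as R
def proj(n,P):
    c=arm.calibration(n);q=np.asarray(P)@c["extrinsics"][:3,:3].T+c["extrinsics"][:3,3]
    return np.c_[c["fx"]*q[:,0]/q[:,2]+c["cx"],c["fy"]*q[:,1]/q[:,2]+c["cy"]]
def place(p,L):
    L=np.asarray(L,float);c,s=np.cos(p[2]),np.sin(p[2])
    return np.c_[p[0]+c*L[:,0]-s*L[:,1],p[1]+s*L[:,0]+c*L[:,1],L[:,2]]
def fit(p0,obs):
    f=lambda p:np.concatenate([(proj(n,place(p,L))-px).ravel() for n,L,px in obs])
    r=least_squares(f,p0,loss="soft_l1");return r.x,np.round(r.fun,1)
E
python3 - <<'E'
from h import *
a,b,h=-.015,.015,.045;w=.018
W=[(a,-w,h),(a,w,h),(b,w,h),(b,-w,h),(.125,w,.0015),(.125,-w,.003)]
p,r=fit([.35,.25,-.3],[("side",W+[(a,w,0)],[(343.3,288.8),(334.5,303),(320.5,296),(329.5,282),(270.3,284),(280,270.3),(334.2,315.8)]),
 ("top",W,[(226.2,228),(211.8,222.5),(215.8,213),(230,216.2),(233.8,178.2),(245.2,182)])])
print("wedge",p,np.degrees(p[2]),r)
# stand: feet
S=[(0,0,.003),(.03,-.225,.003)]
for names in (["top"],["side"],["top","side"]):
    o={"top":[(312.9,133),(392.4,127.3)],"side":[(239,194.5),(259,137)]}
    q,r=fit([.6,.06,0],[(n,S,o[n]) for n in names]);print("stand",q,r)
# swing: shield free end top rail(top) / bottom
def sh(phi,z): return (-.24*np.sin(phi),-.24*np.cos(phi),z)
for phi in (.1,.2,.3,.4,.5):
    P=place(q,[sh(phi,.158),sh(phi,.012)]);print(phi,proj("top",P).round(1).tolist(),proj("side",P).round(1).tolist())
s=arm.state();print(R.from_rotvec(s["orientation"]).as_matrix().round(3))
E
```

```text
wedge [ 0.41699682  0.31350574 -0.356446  ] -20.422851527151177 [ 1.1 -1.7  0.6 -0.1 -0.6 -0.4 -0.  -1.8 -0.4 -0.4  0.  -0.8  0.3  0.3
 -2.7 -0.6 -0.8  0.4 -0.6 -0.6 -2.4  0.6 -0.5 -0.4 -0.2 -0.2]
stand [ 0.66836669  0.05738952 -0.07320757] [ 0.6 -0.  -0.6  0.1]
stand [ 0.670761    0.05716996 -0.08429108] [ 0.  -0.4 -0.   0.6]
stand [ 0.66979855  0.05743329 -0.07995884] [ 0.5 -0.5 -0.5  0.1  0.4 -0.3 -0.1  0.6]
0.1 [[409.4, 128.1], [396.7, 144.9]] [[274.4, 86.9], [278.7, 134.7]]
0.2 [[407.7, 137.2], [395.1, 152.9]] [[283.1, 88.7], [286.6, 136.5]]
0.3 [[405.0, 146.2], [392.8, 160.7]] [[291.4, 90.9], [294.2, 138.9]]
0.4 [[401.3, 154.9], [389.6, 168.3]] [[299.3, 93.6], [301.4, 141.8]]
0.5 [[396.8, 163.2], [385.6, 175.6]] [[306.8, 96.8], [308.2, 145.1]]
[[-0.966  0.258 -0.001]
 [ 0.258  0.966 -0.002]
 [ 0.    -0.002 -1.   ]]
```

>>> jog_arm(motion=[{"slide": [-0.12,-0.08,0],"roll": 0.02},{"slide": [-0.26,-0.18,0],"roll": 0.045},{"slide": [-0.4,-0.28,0],"roll": 0.045},{"slide": [-0.54,-0.38,0],"roll": 0.045},{"slide": [-0.68,-0.48,0],"roll": 0.045},{"slide": [-0.8,-0.56,0],"roll": 0.045},{"slide": [-0.9,-0.633,0],"roll": 0.045},{"slide": [-0.9,-0.633,0],"roll": 0.045},{"slide": [-0.9,-0.633,0],"roll": 0.045},{"slide": [-0.9,-0.633,0],"roll": 0.045}], fingers=1, squeeze=40)

```text
t: 1.1
tool_pos: [0.3659, 0.3273, 0.2184]
orientation: [-0.554, -3.092, -0.0]
force: [-0.3, 0.6, 0.5]
gripper_width: 0.0931
finger_force: 0.0
```

```bash
cat >> h.py <<'E'
def wrist_ext(s):
    T=np.eye(4);T[:3,:3]=R.from_rotvec(s["orientation"]).as_matrix();T[:3,3]=s["tool_pos"]
    return np.linalg.inv(T@arm.calibration("wrist")["T_tool_cam"])
_ext={}
def wproj(E,P):
    c=arm.calibration("wrist");q=np.asarray(P)@E[:3,:3].T+E[:3,3]
    return np.c_[c["fx"]*q[:,0]/q[:,2]+c["cx"],c["fy"]*q[:,1]/q[:,2]+c["cy"]]
a,b,h,w=-.015,.015,.045,.018
W=[(a,-w,h),(a,w,h),(b,w,h),(b,-w,h),(.125,w,.003),(.125,-w,.003)]
E
python3 - <<'E'
from h import *
import cv2
s=arm.state();im=arm.get_image("wrist")[:,:,::-1].copy();print(s["t"],s["tool_pos"],s["orientation"])
for u,v in wproj(wrist_ext(s),place([.417,.3135,-.3564],W)): cv2.circle(im,(int(round(u)),int(round(v))),2,(0,255,0),-1);print(u,v)
cv2.imwrite("pics/w1.png",im)
E
```

```text
1.1 [0.36591927 0.32726603 0.21843895] [-5.53758166e-01 -3.09176338e+00 -5.55528705e-05]
307.8752384673156 220.32438297551656
340.235572148982 220.35548276242469
339.7777746807729 245.57460690686344
308.0843673202943 245.5459723779746
336.46333478884856 310.0388781811009
309.7807110818656 310.0186968807061
```

View pics/w1.png

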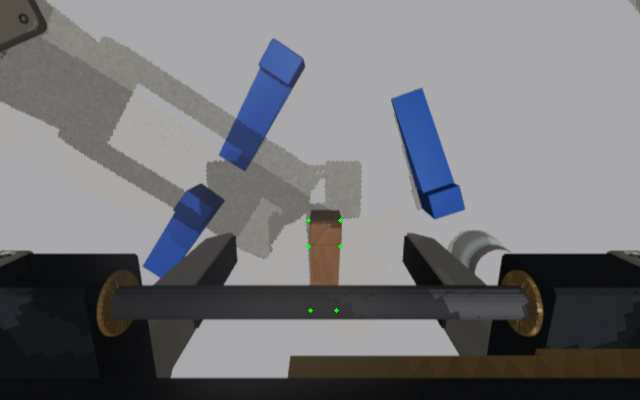

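The projected corners land on the block in the wrist view (rear edge at row 220, columns 308–340), so the pose is confirmed. Descending.

>>> jog_arm(motion=[{"slide": [-0.1,0.016,0.05],"roll": 0},{"slide": [-0.176,0.016,0.15],"roll": 0},{"slide": [-0.176,0.016,0.28],"roll": 0},{"slide": [-0.176,0.016,0.42],"roll": 0},{"slide": [-0.176,0.016,0.54],"roll": 0},{"slide": [-0.176,0.016,0.63],"roll": 0},{"slide": [-0.176,0.016,0.68],"roll": 0},{"slide": [-0.176,0.016,0.7],"roll": 0},{"slide": [-0.176,0.016,0.7],"roll": 0},{"slide": [-0.176,0.016,0.7],"roll": 0}])

```text
t: 2.15
tool_pos: [0.4187, 0.3137, 0.0102]
orientation: [0.554, 3.091, 0.002]
force: [0.1, 0.3, -0.7]
gripper_width: 0.0931
finger_force: 0.0
```

>>> jog_arm(motion=[{"slide": [0,0,0],"roll": 0},{"slide": [0,0,0],"roll": 0},{"slide": [0,0,0],"roll": 0},{"slide": [0,0,0],"roll": 0},{"slide": [0,0,0],"roll": 0},{"slide": [0,0,0],"roll": 0},{"slide": [0,0,0],"roll": 0},{"slide": [0,0,0],"roll": 0},{"slide": [0,0,0],"roll": 0},{"slide": [0,0,0],"roll": 0}], fingers=0, squeeze=40)

```text
t: 3.15
tool_pos: [0.4177, 0.3128, 0.0086]
orientation: [-0.555, -3.092, 0.0]
force: [-0.5, -0.5, -0.6]
gripper_width: 0.0355
finger_force: 39.9
```

>>> jog_arm(motion=[{"slide": [0,0,-0.05],"roll": 0},{"slide": [0,0,-0.15],"roll": 0},{"slide": [0,0,-0.23],"roll": 0},{"slide": [0,-0.03,-0.25],"roll": 0},{"slide": [-0.04,-0.1,-0.25],"roll": 0},{"slide": [-0.08,-0.2,-0.25],"roll": 0},{"slide": [-0.13,-0.3,-0.25],"roll": 0},{"slide": [-0.18,-0.4,-0.25],"roll": 0},{"slide": [-0.22,-0.49,-0.25],"roll": 0},{"slide": [-0.25,-0.55,-0.25],"roll": 0}])

```text
t: 4.15
tool_pos: [0.4298, 0.1297, 0.083]
orientation: [-0.556, -3.091, 0.001]
force: [0.6, -0.2, -1.1]
gripper_width: 0.0359
finger_force: 39.9
```

>>> jog_arm(motion=[{"slide": [-0.04,-0.08,0],"roll": -0.02},{"slide": [-0.09,-0.18,0],"roll": -0.06},{"slide": [-0.14,-0.29,0],"roll": -0.1},{"slide": [-0.19,-0.4,0],"roll": -0.132},{"slide": [-0.23,-0.49,0],"roll": -0.132},{"slide": [-0.25,-0.53,0],"roll": -0.132},{"slide": [-0.263,-0.55,0],"roll": -0.132},{"slide": [-0.263,-0.55,0],"roll": -0.132},{"slide": [-0.263,-0.55,0],"roll": -0.132},{"slide": [-0.263,-0.55,0],"roll": -0.132}])

```text
t: 5.15
tool_pos: [0.4472, -0.0491, 0.0835]
orientation: [-0.122, -3.139, -0.001]
force: [0.0, -0.5, -0.9]
gripper_width: 0.0359
finger_force: 39.9
```

Run:
```python
from h import *
import cv2
s=arm.state();print(s["tool_pos"],R.from_rotvec(s["orientation"]).as_matrix().round(3)[:,0])
t=arm.get_image("top")[85:185,270:430,::-1];d=arm.get_image("side")[60:210,190:390,::-1]
cv2.imwrite("pics/a.png",np.hstack([cv2.resize(np.clip(t*1.8,0,255).astype(np.uint8),(400,250),interpolation=2),cv2.resize(d,(400,300),interpolation=2)[:250]]))
```

```text
[ 0.4472071  -0.04910778  0.08348482] [-0.997  0.077  0.   ]
```

View pics/a.png

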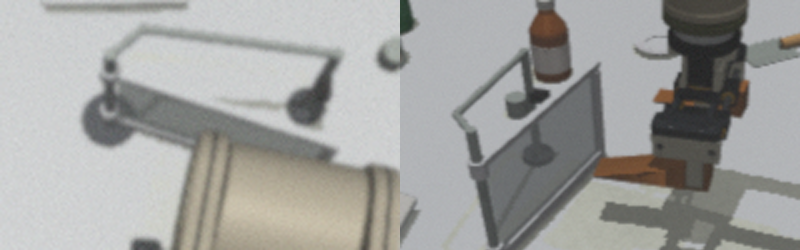

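The wedge is held level in front of the shield: its thin end is at crop (598,175), clear of the panel. Lowering it onto the bench.

>>> jog_arm(motion=[{"slide": [0,0,0.04],"roll": 0},{"slide": [0,0,0.09],"roll": 0},{"slide": [0,0,0.14],"roll": 0},{"slide": [0,0,0.18],"roll": 0},{"slide": [0,0,0.21],"roll": 0},{"slide": [0,0,0.23],"roll": 0},{"slide": [0,0,0.242],"roll": 0},{"slide": [0,0,0.25],"roll": 0},{"slide": [0,0,0.252],"roll": 0},{"slide": [0,0,0.252],"roll": 0}])

```text
t: 6.25
tool_pos: [0.4478, -0.0502, 0.0085]
orientation: [0.123, 3.138, -0.0]
force: [-0.5, 0.8, 1.0]
gripper_width: 0.0354
finger_force: 39.9
```

>>> jog_arm(motion=[{"slide": [-0.03,0,0],"roll": 0},{"slide": [-0.06,0,0],"roll": 0},{"slide": [-0.09,0,0],"roll": 0},{"slide": [-0.12,0,0],"roll": 0},{"slide": [-0.15,0,0],"roll": 0},{"slide": [-0.18,0,0],"roll": 0},{"slide": [-0.21,0,0],"roll": 0},{"slide": [-0.24,0,0],"roll": 0},{"slide": [-0.26,0,0],"roll": 0},{"slide": [-0.26,0,0],"roll": 0}])

```text
t: 7.25
tool_pos: [0.5268, -0.0565, 0.0085]
orientation: [0.123, 3.137, -0.0]
force: [2.1, -0.9, 2.9]
gripper_width: 0.0357
finger_force: 40.0
```

Run:
```python
from h import *
import cv2
s=arm.state();print(s["tool_pos"],s["force"])
p=s["tool_pos"];c,sn=np.cos(-.08),np.sin(-.08);d=p[:2]-[.67,.0574];print("local",c*d[0]+sn*d[1],-sn*d[0]+c*d[1])
d=arm.get_image("side")[60:210,190:390,::-1]
cv2.imwrite("pics/b.png",cv2.resize(d,(800,600),interpolation=2))
```

```text
[ 0.52683739 -0.05652119  0.0085104 ] [ 2.13830157 -0.85346856  2.85350709]
local -0.1336007527172082 -0.12499763696159598
```

View pics/b.png

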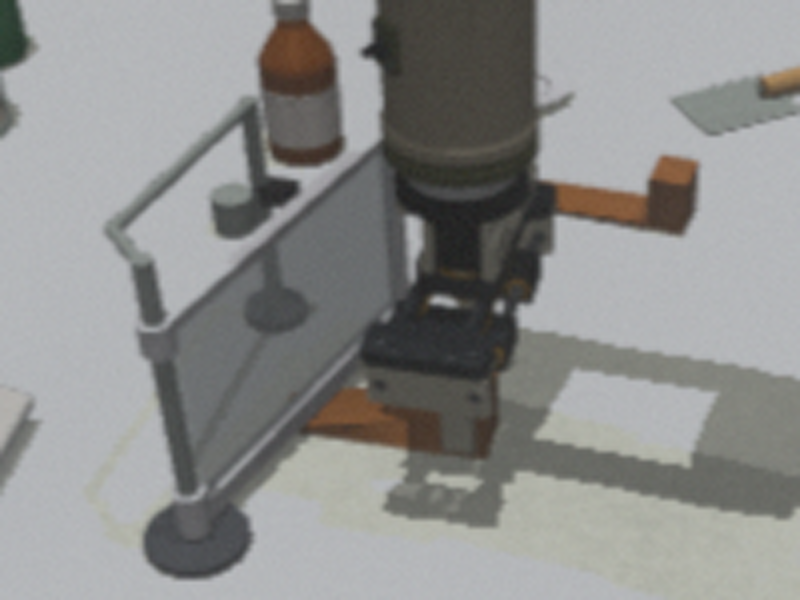

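The wedge's thin end has gone under the rail, at (310,420), and the free end is swinging back. Pushing on slowly.

>>> jog_arm(motion=[{"slide": [-0.015,0,0],"roll": 0},{"slide": [-0.03,0,0],"roll": 0},{"slide": [-0.045,0,0],"roll": 0},{"slide": [-0.06,0,0],"roll": 0},{"slide": [-0.075,0,0],"roll": 0},{"slide": [-0.09,0,0],"roll": 0},{"slide": [-0.105,0,0],"roll": 0},{"slide": [-0.12,0,0],"roll": 0},{"slide": [-0.13,0,0],"roll": 0},{"slide": [-0.13,0,0],"roll": 0}])

```text
t: 8.3
tool_pos: [0.564, -0.0595, 0.0085]
orientation: [-0.124, -3.139, 0.0]
force: [-3.9, -0.7, 8.1]
gripper_width: 0.0359
finger_force: 40.0
```

>>> jog_arm(motion=[{"slide": [-0.003,0,0],"roll": 0},{"slide": [-0.006,0,0],"roll": 0},{"slide": [-0.009,0,0],"roll": 0},{"slide": [-0.012,0,0],"roll": 0},{"slide": [-0.015,0,0],"roll": 0},{"slide": [-0.018,0,0],"roll": 0},{"slide": [-0.02,0,0],"roll": 0},{"slide": [-0.02,0,0],"roll": 0},{"slide": [-0.02,0,0],"roll": 0},{"slide": [-0.02,0,0],"roll": 0}])

```text
t: 9.3
tool_pos: [0.5685, -0.0598, 0.0085]
orientation: [-0.123, -3.136, -0.0]
force: [-13.7, -0.1, 15.6]
gripper_width: 0.0357
finger_force: 40.0
```

```bash
cat > lift.py <<'E'
from h import *
import cv2
def sh(a,b):
    w=cv2.createHanningWindow(a.shape[::-1],cv2.CV_32F);return cv2.phaseCorrelate(a,b,w)
ref=cv2.cvtColor(cv2.imread("pics/side0.png"),6).astype(np.float32)
fr=[arm.get_image("side") for _ in range(6)]
now=np.mean([cv2.cvtColor(f,cv2.COLOR_RGB2GRAY).astype(np.float32) for f in fr],0).astype(np.float32)
pm=np.diff(proj("side",place([.67,.0574,-.08],[(0,0,.1),(0,0,.101)])),axis=0)
print("px per mm",pm)
for n,(x,y,w,h) in {"collar":(221,134,16,18),"fixedtop":(213,108,18,14),"foot":(224,180,32,26)}.items():
    print(n,np.round(sh(ref[y:y+h,x:x+w].copy(),now[y:y+h,x:x+w].copy()),2))
f=fr[0][60:210,190:390,::-1];r=cv2.imread("pics/side0.png")[60:210,190:390]
import sys;cv2.imwrite(sys.argv[1],np.hstack([cv2.resize(z[:,:110],(400,545),interpolation=2) for z in (r,f)]))
E
python3 lift.py pics/c.png
```

```text
px per mm [[-0.07030019 -0.35150297]]Traceback (most recent call last):
  File "lift.py", line 11, in <module>
    print(n,np.round(sh(ref[y:y+h,x:x+w].copy(),now[y:y+h,x:x+w].copy()),2))
            ~~~~~~~~^^^^^^^^^^^^^^^^^^^^^^^^^^^^^^^^^^^^^^^^^^^^^^^^^^^^^^^
    return _wrapfunc(a, 'round', decimals=decimals, out=out)
    return _wrapit(obj, method, *args, **kwds)
    conv = _array_converter(obj)
ValueError: setting an array element with a sequence. The requested array has an inhomogeneous shape after 1 dimensions. The detected shape was (2,) + inhomogeneous part.
```

```bash
sed -i 's/return cv2.phaseCorrelate(a,b,w)/(d,r)=cv2.phaseCorrelate(a,b,w);return [*d,r]/' lift.py; python3 lift.py pics/c.png
```

```text
px per mm [[-0.07030019 -0.35150297]]
collar [-0.23  0.17  1.  ]
fixedtop [-0.1   0.61  0.97]
foot [-0.09  0.39  0.98]
```

View pics/c.png

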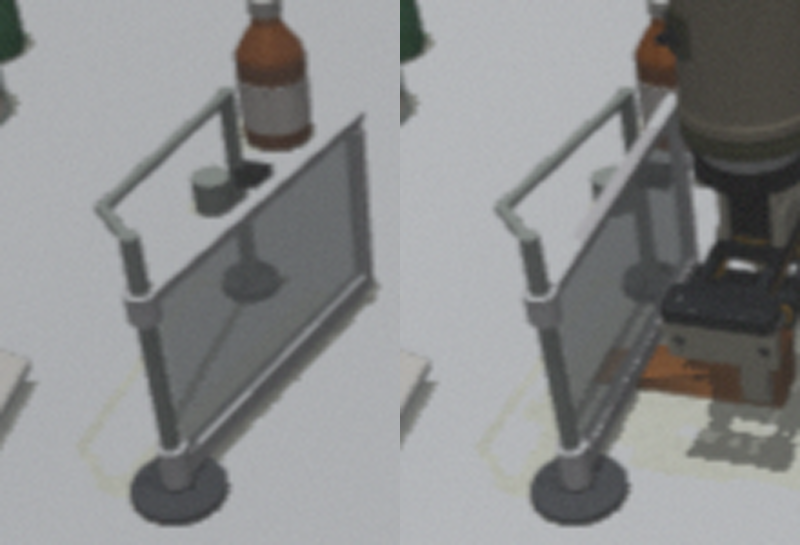

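The shield has swung back to the stop and the collar has risen about 1 mm. Tapping on in small steps.

>>> jog_arm(motion=[{"slide": [-0.003,0,-0.002],"roll": 0},{"slide": [-0.006,0,-0.002],"roll": 0},{"slide": [-0.009,0,-0.002],"roll": 0},{"slide": [-0.012,0,-0.002],"roll": 0},{"slide": [-0.015,0,-0.002],"roll": 0},{"slide": [-0.018,0,-0.002],"roll": 0},{"slide": [-0.02,0,-0.002],"roll": 0},{"slide": [-0.02,0,-0.002],"roll": 0},{"slide": [-0.02,0,-0.002],"roll": 0},{"slide": [-0.02,0,-0.002],"roll": 0}])

```text
t: 10.9
tool_pos: [0.5739, -0.06, 0.0085]
orientation: [-0.123, -3.135, -0.001]
force: [-12.8, 1.1, 12.9]
gripper_width: 0.0357
finger_force: 40.0
```

```bash
python3 lift.py pics/c2.png; python3 -c "
from rig import arm
s=arm.state();print(s['t'],s['tool_pos'],s['force'])"
```

```text
px per mm [[-0.07030019 -0.35150297]]
collar [-0.23  0.19  0.99]
fixedtop [-0.09  0.57  0.96]
foot [-0.12  0.32  0.93]
11.2 [ 0.57389096 -0.0600282   0.00853365] [-12.54674355   0.8253601   12.87099987]
```

```bash
cat > prof.py <<'E'
from h import *
import cv2
fr=[cv2.cvtColor(arm.get_image("side"),cv2.COLOR_RGB2GRAY).astype(float) for _ in range(4)]
now=np.mean(fr,0);ref=cv2.cvtColor(cv2.imread("pics/side0.png"),6).astype(float)
g=lambda im,x0,x1,y0,y1:im[y0:y1,x0:x1].mean(1).round().astype(int).tolist()
print(fr[0].shape)
for n,b in {"collar":(225,228,126,160),"base":(236,240,176,196),"tip":(219,223,108,130)}.items(): print(n,"\n",g(ref,*b),"\n",g(now,*b))
E
python3 prof.py
```

```text
(400, 640)
collar 
 [94, 79, 78, 78, 78, 77, 78, 80, 80, 80, 82, 86, 88, 91, 104, 131, 152, 102, 94, 96, 98, 103, 108, 127, 154, 164, 165, 166, 169, 171, 173, 172, 172, 172] 
 [97, 80, 80, 80, 80, 80, 81, 81, 82, 82, 85, 89, 90, 94, 116, 147, 133, 100, 97, 99, 101, 106, 112, 138, 166, 170, 171, 173, 176, 179, 179, 179, 179, 179]
base 
 [82, 85, 82, 80, 80, 81, 90, 112, 141, 117, 92, 90, 92, 90, 92, 92, 93, 92, 84, 68] 
 [82, 84, 82, 80, 85, 92, 103, 134, 148, 104, 94, 94, 96, 96, 97, 96, 96, 93, 78, 68]
tip 
 [174, 172, 170, 162, 146, 126, 112, 106, 116, 136, 145, 134, 125, 123, 124, 129, 144, 161, 166, 167, 168, 167] 
 [181, 180, 176, 167, 152, 131, 117, 110, 120, 142, 150, 140, 130, 128, 127, 134, 150, 166, 172, 173, 174, 175]
```

The collar and hinge edges have risen 0.37–0.48 px, which is about 1.2 mm of lift. Another 7 mm or so should give about 3 mm.

>>> jog_arm(motion=[{"slide": [-0.004,0,-0.001],"roll": 0},{"slide": [-0.008,0,-0.002],"roll": 0},{"slide": [-0.012,0,-0.002],"roll": 0},{"slide": [-0.016,0,-0.002],"roll": 0},{"slide": [-0.02,0,-0.002],"roll": 0},{"slide": [-0.022,0,-0.002],"roll": 0},{"slide": [-0.024,0,-0.002],"roll": 0},{"slide": [-0.024,0,-0.002],"roll": 0},{"slide": [-0.024,0,-0.002],"roll": 0},{"slide": [-0.024,0,-0.002],"roll": 0}])

```text
t: 12.4
tool_pos: [0.5802, -0.0605, 0.0085]
orientation: [-0.123, -3.133, -0.001]
force: [-14.3, 1.3, 11.3]
gripper_width: 0.036
finger_force: 40.0
```

```bash
python3 prof.py
```

```text
(400, 640)
collar 
 [94, 79, 78, 78, 78, 77, 78, 80, 80, 80, 82, 86, 88, 91, 104, 131, 152, 102, 94, 96, 98, 103, 108, 127, 154, 164, 165, 166, 169, 171, 173, 172, 172, 172] 
 [96, 80, 79, 80, 79, 80, 80, 81, 82, 83, 85, 88, 90, 100, 135, 157, 106, 96, 98, 99, 101, 108, 118, 145, 166, 170, 171, 173, 176, 178, 179, 179, 179, 179]
base 
 [82, 85, 82, 80, 80, 81, 90, 112, 141, 117, 92, 90, 92, 90, 92, 92, 93, 92, 84, 68] 
 [82, 84, 81, 81, 86, 93, 112, 140, 123, 97, 95, 95, 95, 96, 96, 96, 96, 89, 70, 67]
tip 
 [174, 172, 170, 162, 146, 126, 112, 106, 116, 136, 145, 134, 125, 123, 124, 129, 144, 161, 166, 167, 168, 167] 
 [181, 180, 176, 168, 152, 131, 117, 110, 119, 142, 150, 139, 130, 128, 128, 135, 150, 167, 172, 172, 174, 175]
```

Lift is now about 2.5–3 mm. One small final tap, then release.

>>> jog_arm(motion=[{"slide": [-0.002,0,-0.001],"roll": 0},{"slide": [-0.004,0,-0.002],"roll": 0},{"slide": [-0.004,0,-0.002],"roll": 0},{"slide": [-0.004,0,-0.002],"roll": 0},{"slide": [-0.004,0,-0.002],"roll": 0},{"slide": [-0.004,0,-0.002],"roll": 0},{"slide": [-0.004,0,-0.002],"roll": 0},{"slide": [-0.004,0,-0.002],"roll": 0},{"slide": [-0.004,0,-0.002],"roll": 0},{"slide": [-0.004,0,-0.002],"roll": 0}])

```text
t: 13.6
tool_pos: [0.5814, -0.0605, 0.0085]
orientation: [-0.123, -3.133, -0.001]
force: [-10.9, 1.0, 6.0]
gripper_width: 0.0359
finger_force: 40.0
```

>>> jog_arm(motion=[{"slide": [0,0,0],"roll": 0},{"slide": [0,0,0],"roll": 0},{"slide": [0,0,0],"roll": 0},{"slide": [0,0,0],"roll": 0},{"slide": [0,0,0],"roll": 0},{"slide": [0,0,0],"roll": 0},{"slide": [0,0,0],"roll": 0},{"slide": [0,0,0],"roll": 0},{"slide": [0,0,0],"roll": 0},{"slide": [0,0,0],"roll": 0}], fingers=0.65)

```text
t: 14.6
tool_pos: [0.5843, -0.0609, 0.0098]
orientation: [-0.123, -3.139, -0.0]
force: [0.3, -0.2, 0.1]
gripper_width: 0.0604
finger_force: 0.0
```

```bash
python3 prof.py | sed -n '4p;7p'
```

```text
[96, 80, 79, 79, 80, 80, 81, 82, 82, 82, 84, 88, 91, 101, 135, 151, 106, 96, 96, 99, 100, 107, 122, 153, 167, 170, 171, 173, 175, 178, 179, 179, 179, 179]
 [81, 84, 81, 82, 86, 96, 119, 147, 124, 97, 95, 95, 96, 96, 96, 96, 95, 89, 70, 66]
```

>>> jog_arm(motion=[{"slide": [0.01,0,-0.04],"roll": 0},{"slide": [0.01,0,-0.1],"roll": 0},{"slide": [0.01,0,-0.2],"roll": 0},{"slide": [0.02,0,-0.3],"roll": 0},{"slide": [0.1,0,-0.42],"roll": 0},{"slide": [0.22,0,-0.54],"roll": 0},{"slide": [0.34,0,-0.65],"roll": 0},{"slide": [0.45,0,-0.7],"roll": 0},{"slide": [0.5,0,-0.7],"roll": 0},{"slide": [0.5,0,-0.7],"roll": 0}])

```text
t: 15.8
tool_pos: [0.4341, -0.0491, 0.2218]
orientation: [0.123, 3.136, -0.001]
force: [0.6, 1.0, -0.4]
gripper_width: 0.0604
finger_force: 0.0
```

```bash
python3 prof.py | sed -n '4p;7p'; python3 lift.py pics/d.png >/dev/null
python3 - <<'E'
from h import *
import cv2
t=arm.get_image("top")[85:185,270:430,::-1];d=arm.get_image("side")[60:210,190:390,::-1]
cv2.imwrite("pics/e.png",np.vstack([cv2.resize(d,(400,300),interpolation=2),cv2.resize(np.clip(t*1.8,0,255).astype(np.uint8),(400,250),interpolation=2)]))
E
```

```text
[94, 79, 78, 78, 77, 78, 78, 79, 80, 80, 83, 86, 88, 98, 132, 147, 103, 94, 95, 96, 98, 104, 118, 148, 162, 165, 166, 167, 169, 172, 172, 173, 173, 173]
 [79, 82, 78, 79, 83, 93, 115, 141, 120, 94, 92, 93, 93, 93, 93, 93, 92, 86, 67, 65]
```

View pics/e.png

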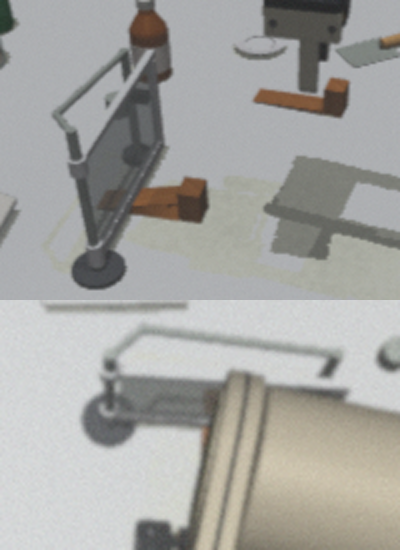

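The wedge sits flat under the rail, its block at (190,200). The shield's free end, at (155,50), matches zero swing within measurement error. The lift is about 2.7 mm and held steady after release, and the gripper is well clear. Handing in.

```bash
python3 -c "
from rig import arm
print(arm.finish_job())"
```

```text
the job is handed in; nothing more can be done
None
```

I pushed the steep wedge flat under the shield, let go and handed in the job; the camera images show the shield back against its stop, lifted about 2.7 mm, with the gripper clear.

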